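Hold a bracket blank square under the centre punch

TASK

Pick up the blue square by its yellow grip and press its outer corner, flat on the bench, into the corner between the steel fence and the right-hand edge of the aluminium blank, one face flat on the fence and the other on the blank. With it, push the blank sideways along the fence against the spring pusher until the red spot sits right under the punch tip. Finish while still gripping the square and holding it pressed against both, ready for the punch, and leave the spray can, wrench and hub where they are.

Things in the scene. Friction and masses are not known exactly. Their poses are not given: they have to be found in the camera images.
- station: Fixed punching station on the bench at a varying place and yaw (up to 0.2). Origin on the bench; x points at the fence, y runs along it to the left, the way the blank is pushed. A green punch stand stands beyond the fence (column at x 160 to 210, y 25 to 75 mm, up to 171 mm high); its arm, 30 mm wide, 120 to 154 mm above the bench, reaches back over the fence to the punch.
- fence (a point): Middle of the top edge of the steel fence's flat working face (station x +80, y 0 mm, height 18 mm); the face looks to station -x. The bar is 18 mm high, 25 mm thick and runs along station y from -210 to +150 mm. Fixed to the station. Axes as the station's.
- pusher (a joint): Travel (m) of the black spring pusher pad at the station's left: 0 is out (at rest, pad face at station y +55 mm), 0.06 fully pushed in towards station +y. Pad 70 mm wide, 16 mm high, centred on station x 30 mm, facing -y. It pushes back with 2.4 N at first contact, rising 0.12 N per mm (about 5 to 6 N when the job is done).
- punch_tip (a point): Lower tip of the vertical steel punch, 30 mm above the bench (18 mm above the blank's top), at x 37, y 50 mm in the station's frame. The punch does not move. Its red cap (24 mm wide), on top of the arm at 154 to 176 mm height, is exactly above the tip.
- blank: Loose flat aluminium blank, about 0.3 kg, 100 mm in its x (towards the fence), 90 mm in its y (along the fence), 12 mm thick. Origin at the centre of its underside. It starts turned nearly as the station (within 0.03), its far end 1 to 4 mm short of the fence, its red spot 30 to 80 mm short of the punch (towards station -y). Its right-hand edge (-y) is the one to push.
- mark (a point): Centre of the red spot (10 mm wide, on a black cross) on the blank's top, at x +8, y +15 mm from the blank's centre, so 60 mm from the right-hand edge. Axes as the blank's.
- blank_corner (a point): The blank's corner that is nearest the fence on the right-hand side (blank x +50, y -45 mm), 6 mm above the bench: where the square's outer corner belongs.
- square: Loose blue L-shaped square, about 0.35 kg, lying flat. Legs 110 mm long outside, 22 wide, 20 high, with a low web between. Origin on its underside below the yellow grip; outer corner at x +45, y +45 mm. Outer face x = +45 mm is for the fence, outer face y = +45 mm for the blank; legs end at -65 mm. Starts turned up to 0.5 from world x; must end with its axes parallel to the station's.
- square_grip (a point): Point in the square's yellow grip, an upright rib 16 mm thick (square's x), 52 mm long (square's y), rising to 62 mm above the square's underside. The point is 45 mm above the underside, over the origin; pinch across the 16 mm. Fingertips more than 21 mm above the bench clear legs, fence and blank. Axes as the square's.
- square_corner (a point): The square's outer corner (square x +45, y +45 mm), 6 mm above its underside. Axes as the square's.
- spray: Bystander: spray can standing on the bench in front of the pusher, 54 mm wide, 150 mm high, origin at the centre of its underside.
- wrench: Bystander: wrench lying on the bench in front of the blank, handle across (along world y), origin on its underside.
- hub: Bystander: round steel hub, 120 mm wide, 32 mm high, lying to the right of the fence, origin at the centre of its underside.
Not all that is in view belongs to the job. Several things have the shape of the square; the one meant has the colours described above.

How it is judged:
By the outcome, as a careful person would: the job done as asked, in the order asked, and still so for the second after the job is handed in, while the arm keeps its last pose, push and grip.
It also fails if it takes over 48 s, if anything falls off the work surface, if the arm or the gripper's body presses on something with over 40 N, if the wrist force passes 120 N, or if a joint passes its speed limit or range.

ROBOT

A 6-joint arm with a two-finger parallel gripper is mounted at the origin on the work surface. World frame = base frame: x ahead of the robot, y to its left, z up, the work surface at z = 0. Lengths are in m, angles in rad, forces in N, time in s.
With the tool pointing down it reaches from about 0.35 to 0.775 m from the base axis. Payload 5.5 kg.
Tool frame: the origin (TCP) lies at the very end of the fingers, on their centre line; the grasp point (between the pads) lies 19 mm behind it; z points along the fingers, y is the line along which they close (so a half turn about z gives the same grasp; the last joint's range is limited). The gripper opens to 85 mm and grips with 20 to 120 N. Pads are 22 mm wide; open, the fingers measure 114 mm over their backs; the gripper's body (76 mm by 85 mm) begins 54 mm behind the grasp point. The pads swing forward as they close: fully open they stand 13 mm farther back than shut.
Start: joints at [-1.436, 0.313, 0.046, 1.304, 0, 1.431], TCP at [0.156, -0.553, 0.231] pointing down, gripper open.
Joint ranges: [-2.76, 2.76], [-0.86, 1.69], [-1.03, 1.26], [-2.2, 2.34], [-1.47, 1.5], [-3.14, 3.14]. Speed limits (rad/s): [2.57, 2.57, 3.14, 3.14, 3.14, 3.14].

INTERFACE

Orientations are given as a unit quaternion [w, x, y, z].
In Python, from workcell import get_state, read_camera, calibration, hand_in gives the robot as it stands.
- The arm moves only by the tool drive_tool, never from a script. Its argument "deltas" is a list that holds one entry, the list of rows, each a list of 7 numbers: the closure in counts, from 0 (fully open) to 255 (shut), then the shift along the tool's x, y, z in m, then the turn, a rotation vector about the tool's x, y, z in degrees. A call has 1 to 12 rows; each row is the pose to reach, as a shift and turn from the pose commanded when the call began, along the tool's axes at that moment; what a row does not reach only later rows make up. A row lasts 1/8 s, in which the tool goes at most 62.5 mm and 10.7 degrees, less where a joint would pass 70% of its speed; a pose out of reach is approached as far as the arm can. A call with a gripper value outside its range is refused whole. The fingers move at their own pace and stop on an object; "newtons" is the grip in N (left out, the last holds). Time passes only in rows, so rows that repeat a pose let the fingers close. It gives the time, the measured TCP pose, the force, the opening and the grip force at its end, in the units of the state.
- get_state(): the state, without advancing time (a new reading comes with each control period).
- read_camera(name): name is "scene" or "top" or "wrist"; returns (picture, depth): 400x640x3 uint8, red, green, blue; 400x640 float32, m along the optical axis (not along the pixel's ray), 0 where there is no reading.
- calibration(name): a dict with "mtx" (3x3 intrinsics, pixels), "world_from_camera" (4x4, takes a point from camera to world coordinates). Camera axes: x right, y up, looking along -z (the intrinsics and any distortion apply to the point x, -y, -z); pixel columns grow to the right and rows downward; lengths in m; the calibration is good to about 2 mm. A picture is of the moment at which its call begins: read the wrist's pose just before it. calibration takes no time and is no camera call; for the wrist camera it gives the pose at the moment of the call.
- hand_in(): hands the job in; it is judged then, once.
The state is a dict: "clock": time; "joint_pos": joint angles; "qvel": joint speeds; "tau": joint torques, N m; "tcp_pos": TCP position; "orientation": TCP orientation; "wrist_force": force on the tool from outside, world axes, zero at the start; "ft_torque": the same for the moment, N m; "finger_gap": finger opening in m; "grip_force": force on a finger pad.
Only numpy, scipy, OpenCV 4.12 (cv2) and the standard library are available. Lean on these libraries where they do the work, as an engineer would, in place of code of your own. Each camera call takes 0.05 s, during which the arm holds its last target. There are 200 camera calls.

## Working session

There is one attempt and no reset: what is moved stays moved. The work goes in short steps, Python scripts to look and compute and a tool call to move; the robot and the scene stay as the last step left them, time stands still between calls to the robot, and variables do not carry over. Pictures are saved under pics/ and viewed, at most 10 in all, crops included, and the job is handed in when it is done.

Besides the shell and the picture viewer there is one more tool, called after ">>>" by a JSON object that holds its "name" and its "arguments", one argument or row to a line. drive_tool: Moves the arm, as the interface text tells. Its arguments: {"type":"object","properties":{"deltas":{"type":"array","items":{"type":"array","items":{"type":"array","items":{"type":"number"}}}},"newtons":{"type":"number"}},"required":["deltas"]}

```bash
mkdir -p pics; ls; python3 - <<'E'
from workcell import *
import cv2,numpy as np
print(get_state())
for n in("scene","top"):
    p,d=read_camera(n);cv2.imwrite(f"pics/{n}0.png",p[:,:,::-1]);np.savez(f"{n}0.npz",p=p,d=d)
    c=calibration(n);print(n,{k:np.round(v,4).tolist() if hasattr(v,'shape') else v for k,v in c.items()})
E
```

```text
pics
{'clock': 0.0, 'joint_pos': array([-1.43560577e+00,  3.13989670e-01,  4.49302680e-02,  1.30361090e+00,
        3.00214308e-05,  1.43123811e+00]), 'qvel': array([ 0.00030718, -0.00023265, -0.00067899,  0.00130587, -0.00014215,
       -0.00168672]), 'tau': array([-1.17494288e-03, -4.80626822e+01,  2.98532903e+01,  1.93363521e-02,
       -4.68939311e-05,  9.84918728e-06]), 'tcp_pos': array([ 0.15594979, -0.55288857,  0.23039508]), 'orientation': array([-9.36950170e-04,  9.90578536e-01,  1.36942640e-01,  1.70568855e-05]), 'wrist_force': array([ 0.53173683, -0.12977326,  0.13112721]), 'ft_torque': array([-0.02364711,  0.00193163, -0.03711582]), 'grip_force': 0.0, 'finger_gap': 0.08548363445277585}
scene {'mtx': [[511.5914, 0.0, 313.7024], [0.0, 511.5914, 203.0956], [0.0, 0.0, 1.0]], 'world_from_camera': [[-0.3606, -0.6661, 0.6529, 1.5259], [0.9327, -0.262, 0.2478, 0.2784], [0.006, 0.6983, 0.7158, 1.2052], [0.0, 0.0, 0.0, 1.0]]}
top {'mtx': [[390.9292, 0.0, 325.8304], [0.0, 390.9292, 201.4382], [0.0, 0.0, 1.0]], 'world_from_camera': [[0.0241, 0.9971, -0.0721, 0.3944], [-0.9996, 0.0231, -0.0145, -0.1546], [-0.0128, 0.0724, 0.9973, 1.0722], [0.0, 0.0, 0.0, 1.0]]}
```

View pics/top0.png

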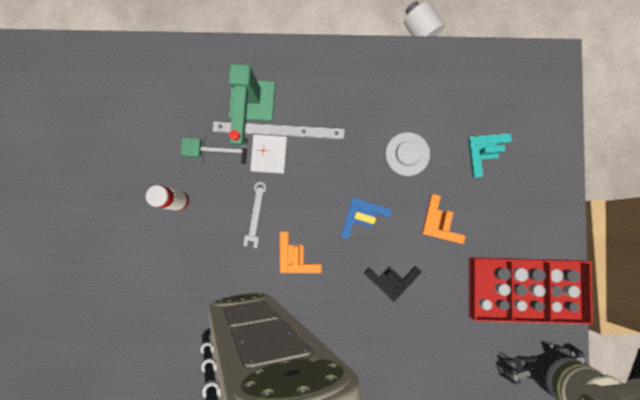

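View pics/scene0.png

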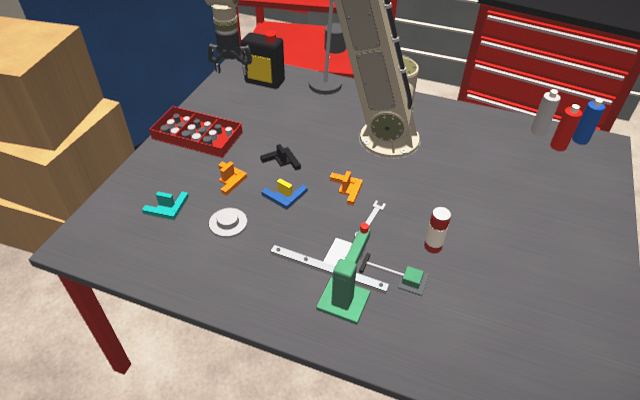

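Top view: the candidates are blue (365,217), orange (297,258), orange (440,222), black (393,280) and teal (488,152). Only the blue one at (365,217) has a yellow grip; in the scene view it is at (285,190). The blank is at (268,153), its red spot at (264,150), the punch cap at (235,135), and the fence runs from (215,127) to (343,133). I'll measure next and make an enlarged crop.

```bash
cat > h.py <<'E'
import numpy as np,cv2
from workcell import *
def ray(c,uv):
    M=np.array(c["mtx"]);T=np.array(c["world_from_camera"])
    n=np.linalg.inv(M)@np.array([uv[0],uv[1],1.]);d=T[:3,:3]@np.array([n[0],-n[1],-n[2]])
    return T[:3,3],d
def onz(c,uv,z):
    o,d=ray(c,uv);return o+d*(z-o[2])/d[2]
def tri(c1,u1,c2,u2):
    o,d=ray(c1,u1);p,e=ray(c2,u2)
    s=np.linalg.lstsq(np.c_[d,-e],p-o,rcond=None)[0]
    a=o+d*s[0];b=p+e*s[1];return (a+b)/2,np.linalg.norm(a-b)
def mask(p,lo,hi,box=None):
    m=cv2.inRange(cv2.cvtColor(p,cv2.COLOR_RGB2HSV),lo,hi)
    if box:
        k=np.zeros_like(m);x0,y0,x1,y1=box;k[y0:y1,x0:x1]=255;m&=k
    return m
def cen(m):
    M=cv2.moments(m,True);return (M['m10']/M['m00'],M['m01']/M['m00']),M['m00']
YEL=((22,120,90),(35,255,255));BLU=((100,120,40),(125,255,255))
E
python3 - <<'E'
from h import *
t=np.load("top0.npz")["p"];s=np.load("scene0.npz")["p"];ct,cs=calibration("top"),calibration("scene")
a,na=cen(mask(t,*YEL,(330,190,400,245)));b,nb=cen(mask(s,*YEL,(255,165,320,215)))
print("yellow",a,na,b,nb,tri(ct,a,cs,b))
m=mask(t,*BLU,(330,190,400,245));r=cv2.minAreaRect(np.argwhere(m)[:,::-1].astype(np.float32));print("blue",r)
ys,xs=np.nonzero(m);
for n,i in(("corner",np.argmin(xs*.3+ys)),("right",np.argmax(xs)),("bottom",np.argmax(ys))):print(n,(xs[i],ys[i]),onz(ct,(xs[i],ys[i]),.02).round(4))
for n,u in(("fenceL",(213,127)),("fenceR",(343,133))):print(n,onz(ct,u,.018).round(4))
print("mark",onz(ct,(264,150.5),.012).round(4))
RED=((0,150,90),(6,255,255))
a,na=cen(mask(t,*RED,(222,122,246,144)));b,nb=cen(mask(s,*RED,(350,215,375,240)))
print("cap",a,na,b,nb,tri(ct,a,cs,b))
cv2.imwrite("pics/crop1.png",cv2.resize(t[180:300,270:470],None,fx=4,fy=4,interpolation=cv2.INTER_CUBIC)[:,:,::-1])
c=calibration("wrist");S=get_state();print(np.round(c["world_from_camera"],3),np.round(c["mtx"],1))
E
```

```text
yellow (364.87931034482756, 217.69827586206895) 116.0 (284.26881720430106, 187.16666666666666) 186.0 (array([ 0.42827248, -0.24305001,  0.03769025]), np.float64(0.0015943121213843581))
blue ((365.7663879394531, 222.4484100341797), (40.456024169921875, 40.32608413696289), 17.650123596191406)
corner (np.int64(353), np.int64(198)) [ 0.4815 -0.2124  0.02  ]
right (np.int64(390), np.int64(209)) [ 0.4541 -0.3124  0.02  ]
bottom (np.int64(345), np.int64(237)) [ 0.3762 -0.193   0.02  ]
fenceL [0.6688 0.1761 0.018 ]
fenceR [ 0.6595 -0.1818  0.018 ]
mark [0.6076 0.0342 0.012 ]
cap (233.92207792207793, 134.71428571428572) 77.0 (363.8787878787879, 227.3939393939394) 66.0 (array([0.61315669, 0.07890716, 0.16535317]), np.float64(0.0011067792540001113))
[[ 0.271  0.911  0.31   0.236]
 [-0.963  0.257  0.086 -0.531]
 [-0.001 -0.322  0.947  0.374]
 [ 0.     0.     0.     1.   ]] [[297.8   0.  319.9]
 [  0.  297.8 198.6]
 [  0.    0.    1. ]]
```

View pics/crop1.png

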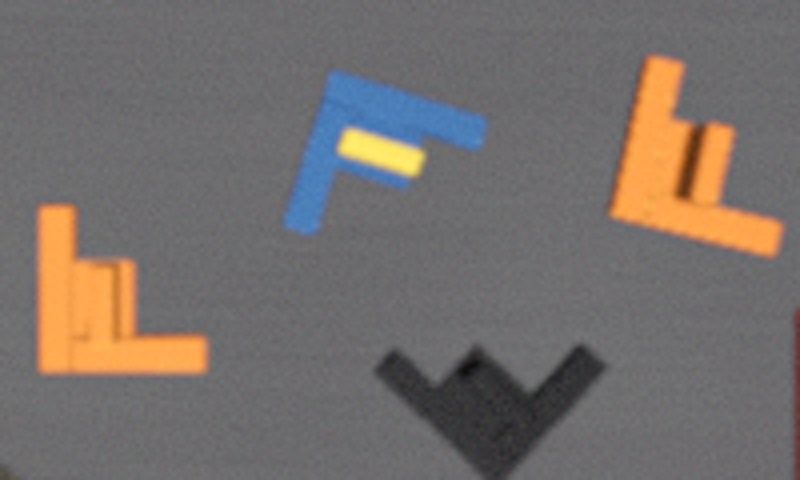

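The crop confirms it: the blue L at crop (380,150) is the only one with a yellow rib. The grip triangulates to (0.428, -0.243) and the square's yaw is about -0.28, which agrees with its corner.

The wrist camera sits 83 mm along tool x. I'll turn the tool by the half turn that keeps it away from the punch arm, and look at the square on the way.

>>> {"name": "drive_tool", "arguments": {
  "deltas": [
    [[0,0.367,-0.18,-0.02,0,0,-120],[0,0.367,-0.18,-0.02,0,0,-120],[0,0.367,-0.18,-0.02,0,0,-120],[0,0.367,-0.18,-0.02,0,0,-120],[0,0.367,-0.18,-0.02,0,0,-120],[0,0.367,-0.18,-0.02,0,0,-120],[0,0.367,-0.18,-0.02,0,0,-120],[0,0.367,-0.18,-0.02,0,0,-120],[0,0.367,-0.18,-0.02,0,0,-120],[0,0.367,-0.18,-0.02,0,0,-120],[0,0.367,-0.18,-0.02,0,0,-120],[0,0.367,-0.18,-0.02,0,0,-120]]
  ]
}}

```text
clock: 1.6
tcp_pos: [0.4602, -0.2804, 0.2509]
orientation: [-0.0, 0.377, 0.926, 0.0]
wrist_force: [-1.0, -1.1, 0.5]
finger_gap: 0.0856
grip_force: 0.0
```

```bash
python3 - <<'E'
from h import *
c=calibration("wrist");p,d=read_camera("wrist");np.savez("w1.npz",p=p,d=d,T=c["world_from_camera"],M=c["mtx"])
cv2.imwrite("pics/w1.png",p[:,:,::-1]);print(get_state()["joint_pos"].round(3))
E
```

```text
[-0.696  0.239 -0.006  1.327 -0.     0.077]
```

View pics/w1.png

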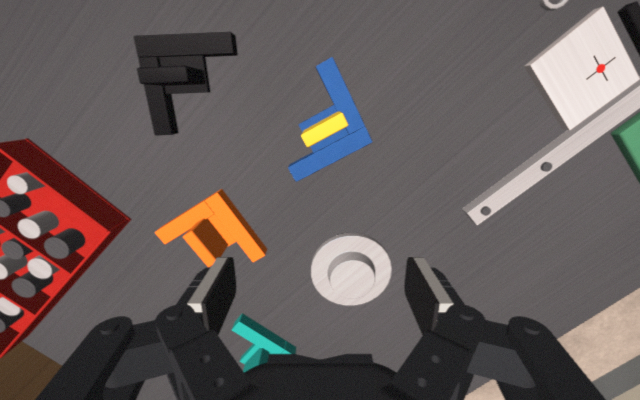

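>>> {"name": "drive_tool", "arguments": {
  "deltas": [
    [[0,0.167,0.249,0.09,0,0,-128],[0,0.167,0.249,0.09,0,0,-128],[0,0.167,0.249,0.09,0,0,-128],[0,0.167,0.249,0.09,0,0,-128],[0,0.167,0.249,0.09,0,0,-128],[0,0.167,0.249,0.09,0,0,-128],[0,0.167,0.249,0.09,0,0,-128],[0,0.167,0.249,0.09,0,0,-128],[0,0.167,0.249,0.09,0,0,-128],[0,0.167,0.249,0.09,0,0,-128],[0,0.167,0.249,0.09,0,0,-128],[0,0.167,0.249,0.09,0,0,-128]]
  ]
}}

```text
clock: 3.15
tcp_pos: [0.5144, 0.0142, 0.1611]
orientation: [-0.0, -0.668, 0.744, 0.0]
wrist_force: [0.1, 0.2, -0.2]
finger_gap: 0.0856
grip_force: 0.0
```

Wrist view 1: the blue square's corner is at (370,140), its yellow grip top at (324,129), and the blank with its red spot at (600,69). Next is the station close-up.

```bash
python3 - <<'E'
from h import *
c=calibration("wrist");p,d=read_camera("wrist");np.savez("w2.npz",p=p,d=d,T=c["world_from_camera"],M=c["mtx"])
cv2.imwrite("pics/w2.png",p[:,:,::-1]);print(get_state()["joint_pos"].round(3))
z=np.load("w1.npz");c1=dict(mtx=z["M"],world_from_camera=z["T"]);P=z["p"];D=z["d"]
m=mask(P,*YEL,(290,95,360,155));u,n=cen(m);r=cv2.minAreaRect(np.argwhere(m)[:,::-1].astype(np.float32));print("yel w1",u,n,r)
t=np.load("top0.npz")["p"];ct=calibration("top");a,_=cen(mask(t,*YEL,(330,190,400,245)))
print("tri top/w1",tri(c1,u,ct,a)); print("onz .062",onz(c1,u,.062))
b=cv2.boxPoints(r);w=[onz(c1,q,.06) for q in b];print(np.round(w,4))
m=mask(P,*BLU,(270,50,390,190));k=cv2.convexHull(np.argwhere(m)[:,::-1].astype(np.int32));ap=cv2.approxPolyDP(k,4,True)[:,0];
for q in ap:print(q,onz(c1,q,.02).round(4))
E
```

```text
[-0.128  0.23  -0.24   1.1   -0.    -1.598]
yel w1 (323.7148488830486, 128.7095926412615) 761.0 ((323.47479248046875, 128.66741943359375), (16.52576446533203, 47.47771072387695), 61.69924545288086)
tri top/w1 (array([ 0.4282457 , -0.24296487,  0.04841272]), np.float64(0.00020089089096087076))
onz .062 [ 0.42720926 -0.24223914  0.062     ]
[[ 0.4111 -0.2651  0.06  ]
 [ 0.4259 -0.2158  0.06  ]
 [ 0.4431 -0.2201  0.06  ]
 [ 0.4284 -0.2703  0.06  ]]
[295 180] [ 0.4514 -0.3169  0.02  ]
[288 167] [ 0.4331 -0.311   0.02  ]
[316  66] [ 0.3735 -0.2019  0.02  ]
[331  57] [ 0.3787 -0.183   0.02  ]
[371 142] [ 0.4835 -0.2138  0.02  ]
```

View pics/w2.png

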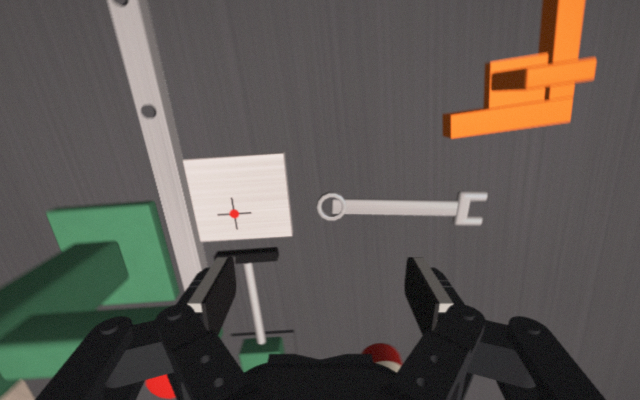

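Wrist view 2: the fence's working face runs down from about (135,0) to (205,280). The blank spans (184,160) to (291,237) with its spot at (234,213) and the pad at (247,255). The punch tip is hidden behind the left finger, so I'll shift 60 mm to the left to see it.

>>> {"name": "drive_tool", "arguments": {
  "deltas": [
    [[0,-0.058,0.026,0,0,0,0],[0,-0.058,0.026,0,0,0,0],[0,-0.058,0.026,0,0,0,0]]
  ]
}}

```text
clock: 3.58
tcp_pos: [0.4951, 0.0749, 0.1613]
orientation: [-0.0, -0.667, 0.745, -0.0]
wrist_force: [-0.0, 0.6, 0.8]
finger_gap: 0.0855
grip_force: 0.0
```

```bash
python3 - <<'E'
from h import *
c=calibration("wrist");p,d=read_camera("wrist");np.savez("w3.npz",p=p,d=d,T=c["world_from_camera"],M=c["mtx"])
cv2.imwrite("pics/w3.png",cv2.resize(p[60:360,60:400],None,fx=2,fy=2,interpolation=cv2.INTER_CUBIC)[:,:,::-1]);print(get_state()["tcp_pos"].round(4))
E
```

```text
[0.4954 0.0744 0.1613]
```

View pics/w3.png

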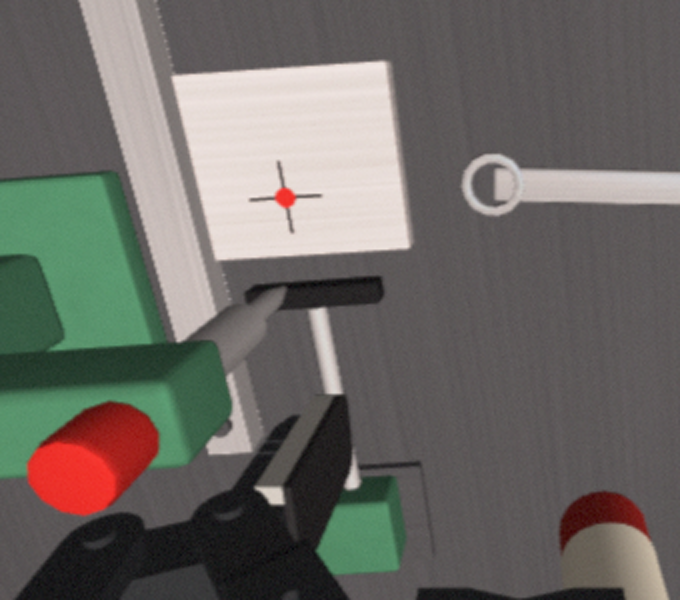

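Wrist view 3 (crop at 2x, offset 60,60): the tip is at crop (284,291), which is px (202,205.5). The spot is at crop (285,198), px (202.5,159), and the cap top at about crop (77,480). Next I'll compute the station pose.

```bash
python3 - <<'E'
from h import *
RED=((0,150,90),(6,255,255))
C={};Pm={}
for n,box,fb in(("w2",(215,195,255,232),(100,0,215,240)),("w3",(185,145,220,175),(90,60,190,260))):
    z=np.load(n+".npz");c=dict(mtx=z["M"],world_from_camera=z["T"]);P=z["p"];C[n]=c
    u,k=cen(mask(P,*RED,box));Pm[n]=u;print(n,"mark",u,k,onz(c,u,.012).round(4))
    L=cv2.createLineSegmentDetector().detect(cv2.cvtColor(P,cv2.COLOR_RGB2GRAY))[0][:,0]
    for l in L:
        if np.hypot(l[2]-l[0],l[3]-l[1])>45 and l[[0,2]].max()<310 and l[[1,3]].max()<262:
            zz=.018 if l[[0,2]].mean()<185 else .012
            a,b=onz(c,l[:2],zz),onz(c,l[2:],zz);print(l.round(1),zz,a[:2].round(4),b[:2].round(4),"ang",round(float(np.arctan2(b[0]-a[0],a[1]-b[1])),3))
print("tri mark",tri(C["w2"],Pm["w2"],C["w3"],Pm["w3"]))
tip=(202,205.5);print("tip onz",onz(C["w3"],tip,.03))
ct,cs=calibration("top"),calibration("scene")
t=np.load("top0.npz")["p"]
m=mask(t,*RED,(258,144,270,156));u,k=cen(m);print("mark top",u,k,onz(ct,u,.012))
E
```

```text
w2 mark (233.81132075471697, 213.43396226415095) 53.0 [0.6088 0.0376 0.012 ]
[283.3 152.7 182.  159.3] 0.012 [ 0.5474 -0.0207] [ 0.6486 -0.0249] ang 1.529
[200.5 241.3 290.6 235.8] 0.012 [0.6516 0.0659] [0.5528 0.0698] ang -1.611
[292.  234.5 283.3 152.1] 0.012 [0.551  0.0684] [ 0.5473 -0.0212] ang -0.042
[182.1 160.3 199.6 240.3] 0.012 [ 0.6487 -0.0239] [0.6522 0.0646] ang 3.101
[217.  250.7 275.7 246.4] 0.012 [0.6362 0.0792] [0.5708 0.0808] ang -1.596
[150.7 204.   47.  211.9] 0.018 [0.6893 0.0161] [0.7986 0.0131] ang 1.544
[274.3 251.4 229.4 254.8] 0.012 [0.5733 0.0868] [0.6236 0.0856] ang 1.549
[ 54.3 206.1 150.6 199.6] 0.018 [0.7885 0.0077] [0.688  0.0114] ang -1.608
[182.3 155.8 146.7   0.4] 0.018 [ 0.6444 -0.0291] [ 0.6406 -0.1594] ang -0.029
w3 mark (202.4090909090909, 158.4090909090909) 66.0 [0.6088 0.0366 0.012 ]
[253.2  89.7 145.7  97. ] 0.012 [ 0.5468 -0.0211] [ 0.6476 -0.0259] ang 1.523
[168.  189.7 263.1 184. ] 0.012 [0.6518 0.0645] [0.5534 0.0693] ang -1.62
[ 84.2 235.  148.1 230.6] 0.018 [0.7509 0.1023] [0.6818 0.1049] ang -1.608
[265.  182.  253.5  91.8] 0.012 [0.551
[... 668 characters left out ...]
 123.1   0.3] 0.018 [ 0.6422 -0.0537] [ 0.6403 -0.1016] ang -0.04
[  0.5 240.6  80.8 234.9] 0.018 [0.8427 0.0989] [0.7546 0.1019] ang -1.605
[ 39.3 149.8 114.4 144.1] 0.018 [0.761  0.0099] [0.687  0.0126] ang -1.608
[ 69.1 188.5   0.3 213.5] 0.018 [0.7473 0.0508] [0.8287 0.0689] ang 1.79
tri mark (array([0.60719771, 0.03597396, 0.01620076]), np.float64(0.00027978733945968615))
tip onz [0.61279517 0.07966426 0.03      ]Traceback (most recent call last):
  File "<stdin>", line 16, in <module>
  File "h.py", line 19, in cen
    M=cv2.moments(m,True);return (M['m10']/M['m00'],M['m01']/M['m00']),M['m00']
                                  ~~~~~~~~^~~~~~~~~
ZeroDivisionError: float division by zero
```

The numbers agree with the given sizes. Station yaw is -0.037, the tip is at (0.6128, 0.0797), and the fence face is 43 mm from it. The spot is 42.7 mm short, and the blank has a 3.4 mm gap to the fence. The square's origin is at (0.4276, -0.243) with yaw -0.292. I'll move above the grip.

>>> {"name": "drive_tool", "arguments": {
  "deltas": [
    [[0,0.323,0.0325,0.05,0,0,10.4],[0,0.323,0.0325,0.05,0,0,10.4],[0,0.323,0.0325,0.05,0,0,10.4],[0,0.323,0.0325,0.05,0,0,10.4],[0,0.323,0.0325,0.05,0,0,10.4],[0,0.323,0.0325,0.05,0,0,10.4],[0,0.323,0.0325,0.05,0,0,10.4],[0,0.323,0.0325,0.05,0,0,10.4]]
  ]
}}

```text
clock: 4.62
tcp_pos: [0.4276, -0.2418, 0.1114]
orientation: [0.0, -0.597, 0.802, 0.0]
wrist_force: [-0.6, -0.1, -0.0]
finger_gap: 0.0854
grip_force: 0.0
```

>>> {"name": "drive_tool", "arguments": {
  "deltas": [
    [[0,0,0,0.05,0,0,0],[0,0,0,0.085,0,0,0],[0,0,0,0.085,0,0,0],[0,0,0,0.085,0,0,0],[255,0,0,0.085,0,0,0],[255,0,0,0.085,0,0,0],[255,0,0,0.085,0,0,0],[255,0,0,0.085,0,0,0],[255,0,0,0.085,0,0,0],[255,0,0,0.085,0,0,0],[255,0,0,0.085,0,0,0],[255,0,0,0.085,0,0,0]]
  ],
  "newtons": 80
}}

```text
clock: 6.12
tcp_pos: [0.4278, -0.2431, 0.0267]
orientation: [0.0, -0.597, 0.802, -0.0]
wrist_force: [-0.4, 0.7, 4.8]
finger_gap: 0.0151
grip_force: 78.2
```

Gripped: the gap is 15 mm on the 16 mm rib. I'll lift 15 mm, turn to the station's yaw and go to a point before contact, about 5 mm off the fence and 8 mm off the blank.

>>> {"name": "drive_tool", "arguments": {
  "deltas": [
    [[255,0,0,-0.015,0,0,0],[255,0,0,-0.015,0,0,0],[255,-0.05,-0.028,-0.015,0,0,-4],[255,-0.1,-0.056,-0.015,0,0,-8],[255,-0.15,-0.084,-0.015,0,0,-12],[255,-0.19,-0.105,-0.015,0,0,-14.6],[255,-0.21,-0.117,-0.015,0,0,-14.6],[255,-0.21,-0.117,-0.015,0,0,-14.6],[255,-0.21,-0.117,-0.015,0,0,-14.6]]
  ]
}}

```text
clock: 7.25
tcp_pos: [0.5987, -0.0753, 0.0406]
orientation: [-0.001, -0.694, 0.72, 0.001]
wrist_force: [-0.1, -0.5, -4.1]
finger_gap: 0.0148
grip_force: 79.1
```

```bash
python3 - <<'E'
from h import *
c=calibration("wrist");p,d=read_camera("wrist");np.savez("w4.npz",p=p,d=d,T=c["world_from_camera"],M=c["mtx"])
t,_=read_camera("top");s,_=read_camera("scene");np.savez("ts4.npz",t=t,s=s)
a=cv2.resize(t[100:200,200:350],(600,400),interpolation=cv2.INTER_CUBIC)
cv2.imwrite("pics/w4.png",np.vstack([cv2.resize(p,(480,300)),cv2.resize(a,(480,300))])[:,:,::-1]);S=get_state();print(S["tcp_pos"].round(4),S["orientation"].round(4),S["joint_pos"].round(3))
E
```

```text
[ 0.5989 -0.076   0.0411] [-3.000e-04 -6.938e-01  7.202e-01  3.000e-04] [-0.259  0.487 -0.18   0.905 -0.    -1.792]
```

View pics/w4.png

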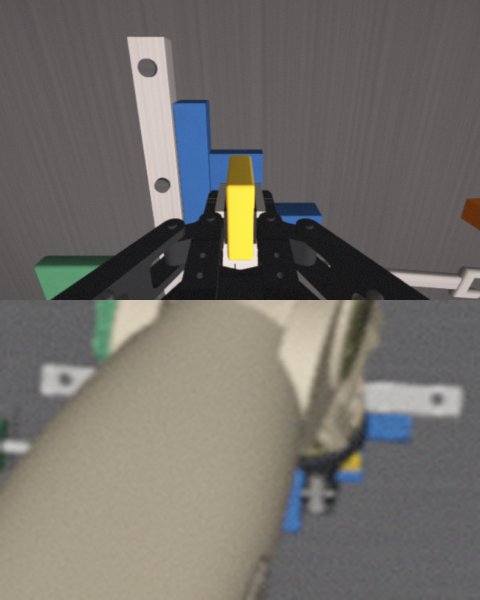

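Composite: in the wrist view (top half) the square is held, with its long leg at (192,100)-(210,220) beside the fence at (165,40)-(185,220). The top camera is blocked by the arm. I'll measure the held square's face in this wrist picture.

```bash
python3 - <<'E'
from h import *
z=np.load("w4.npz");c=dict(mtx=z["M"],world_from_camera=z["T"]);P=z["p"]
L=cv2.createLineSegmentDetector().detect(cv2.cvtColor(P,cv2.COLOR_RGB2GRAY))[0][:,0]
for l in L:
    if np.hypot(l[2]-l[0],l[3]-l[1])>30 and l[[0,2]].min()>150 and l[[0,2]].max()<300 and l[[1,3]].max()<320:
        for zz in(.0345,.018):
            a,b=onz(c,l[:2],zz),onz(c,l[2:],zz);print(l.round(1),zz,a[:2].round(4),b[:2].round(4),"yaw",round(float(np.arctan((a[0]-b[0])/(b[1]-a[1]+1e-9))),3))
T=np.array([.5989,-.076]);f=-.037
print("expected face x at y=-.1:",T+np.array([np.cos(f)*.045,np.sin(f)*.045]), "end", T+np.array([[np.cos(f),-np.sin(f)],[np.sin(f),np.cos(f)]])@np.array([.045,-.065]))
E
```

```text
[168.8  49.1 205.8 300.6] 0.0345 [ 0.6635 -0.1816] [ 0.6686 -0.0452] yaw -0.037
[168.8  49.1 205.8 300.6] 0.018 [ 0.671  -0.1841] [ 0.6766 -0.0327] yaw -0.037
[218.1  48.5 170.6  48.4] 0.0345 [ 0.6411 -0.181 ] [ 0.6626 -0.1818] yaw 1.533
[218.1  48.5 170.6  48.4] 0.018 [ 0.6461 -0.1835] [ 0.67   -0.1844] yaw 1.533
[242.8 290.8 218.1  50.5] 0.0345 [ 0.6456 -0.0513] [ 0.6412 -0.1802] yaw -0.033
[242.8 290.8 218.1  50.5] 0.018 [ 0.651  -0.0395] [ 0.6462 -0.1826] yaw -0.033
[274.4 136.7 233.1 137.2] 0.0345 [ 0.6191 -0.1407] [ 0.6395 -0.1412] yaw 1.546
[274.4 136.7 233.1 137.2] 0.018 [ 0.6216 -0.1388] [ 0.6443 -0.1393] yaw 1.546
[240.6 132.4 276.9 132.5] 0.0345 [ 0.6355 -0.1434] [ 0.6176 -0.1427] yaw 1.532
[240.6 132.4 276.9 132.5] 0.018 [ 0.6399 -0.1417] [ 0.62  -0.141] yaw 1.532
[276.9 210.6 273.4 141.8] 0.0345 [ 0.6211 -0.1015] [ 0.6197 -0.1382] yaw -0.036
[276.9 210.6 273.4 141.8] 0.018 [ 0.6238 -0.0952] [ 0.6224 -0.136 ] yaw -0.036
[234.7 133.1 227.5  54.3] 0.0345 [ 0.6385 -0.1432] [ 0.6372 -0.1785] yaw -0.036
[234.7 133.1 227.5  54.3] 0.018 [ 0.6432 -0.1415] [ 0.6418 -0.1807] yaw -0.036
[278.3 135.6 280.9 195.7] 0.0345 [ 0.6171 -0.1412] [ 0.6182 -0.1099] yaw -0.038
[278.3 135.6 280.9 195.7] 0.018 [ 0.6194 -0.1393] [ 0.6207 -0.1045] yaw -0.038
[278.7 250.7 276.2 210.6] 0.0345 [ 0.6221 -0.0772] [ 0.6214 -0.1015] yaw -0.027
[278.7 250.7 276.2 210.6] 0.018 [ 0.625  -0.0683] [ 0.6243 -0.0952] yaw -0.027
[279.1 206.9 281.1 250.7] 0.0345 [ 0.6197 -0.1036] [ 0.6207 -0.0772] yaw -0.037
[279.1 206.9 281.1 250.7] 0.018 [ 0.6223 -0.0975] [ 0.6234 -0.0682] yaw -0.037
expected face x at y=-.1: [ 0.6438692  -0.07766462] end [ 0.64146475 -0.14262013]
```

The held square sits where it should: yaw -0.036 and the leg end within 0.5 mm of the expected place. I'll lower it to the bench, line it up flush with the blank's far edge and make light contact.

>>> {"name": "drive_tool", "arguments": {
  "deltas": [
    [[255,0,0,0.008,0,0,0],[255,0,-0.003,0.0145,0,0,0],[255,0,-0.003,0.0145,0,0,0],[255,-0.003,-0.003,0.0145,0,0,0],[255,-0.005,-0.003,0.0145,0,0,0],[255,-0.007,-0.003,0.0145,0,0,0],[255,-0.009,-0.003,0.0145,0,0,0],[255,-0.009,-0.003,0.0145,0,0,0]]
  ]
}}

```text
clock: 8.4
tcp_pos: [0.6035, -0.0662, 0.0268]
orientation: [0.0, -0.694, 0.72, -0.0]
wrist_force: [2.0, -1.8, -2.1]
finger_gap: 0.0147
grip_force: 79.4
```

>>> {"name": "drive_tool", "arguments": {
  "deltas": [
    [[255,-0.003,-0.0003,0,0,0,0],[255,-0.006,-0.0007,0,0,0,0],[255,-0.009,-0.001,0,0,0,0],[255,-0.012,-0.0013,0,0,0,0],[255,-0.015,-0.0017,0,0,0,0],[255,-0.018,-0.002,0,0,0,0],[255,-0.021,-0.0024,0,0,0,0],[255,-0.024,-0.0028,0,0,0,0],[255,-0.027,-0.003,0,0,0,0],[255,-0.03,-0.003,0,0,0,0],[255,-0.03,-0.003,0,0,0,0]]
  ]
}}

```text
clock: 9.78
tcp_pos: [0.6061, -0.0379, 0.027]
orientation: [-0.002, -0.694, 0.72, -0.001]
wrist_force: [-4.5, -8.4, 2.6]
finger_gap: 0.0151
grip_force: 80.0
```

>>> {"name": "drive_tool", "arguments": {
  "deltas": [
    [[255,-0.003,-0.0005,0,0,0,0],[255,-0.006,-0.001,0,0,0,0],[255,-0.009,-0.001,0,0,0,0],[255,-0.011,-0.001,0,0,0,0],[255,-0.011,-0.001,0,0,0,0],[255,-0.011,-0.001,0,0,0,0]]
  ]
}}

```text
clock: 10.52
tcp_pos: [0.6066, -0.0286, 0.0272]
orientation: [-0.004, -0.693, 0.721, -0.001]
wrist_force: [-7.8, -13.2, 5.4]
finger_gap: 0.0147
grip_force: 80.5
```

```bash
python3 - <<'E'
from h import *
c=calibration("wrist");p,d=read_camera("wrist");np.savez("w5.npz",p=p,d=d,T=c["world_from_camera"],M=c["mtx"])
s,_=read_camera("scene");np.savez("s5.npz",s=s)
a=cv2.resize(s[200:310,280:430],(600,440),interpolation=cv2.INTER_CUBIC)
b=cv2.resize(p[250:400,60:560],(500,150))
cv2.imwrite("pics/w5.png",np.vstack([a,cv2.copyMakeBorder(b,0,0,0,100,cv2.BORDER_CONSTANT)])[:,:,::-1]);S=get_state();print({k:S[k].round(4) for k in("tcp_pos","orientation","wrist_force","ft_torque")})
cs=calibration("scene")
def proj(X):
    T=np.array(cs["world_from_camera"]);q=T[:3,:3].T@(np.array(X)-T[:3,3]);M=np.array(cs["mtx"]);return M[0,2]+M[0,0]*q[0]/-q[2],M[1,2]-M[1,1]*q[1]/-q[2]
print("tip in scene",proj([.6128,.0797,.03]),"mark goal",proj([.6128,.0797,.012]))
E
```

```text
{'tcp_pos': array([ 0.6065, -0.0286,  0.0272]), 'orientation': array([-0.0036, -0.6934,  0.7205, -0.001 ]), 'wrist_force': array([ -7.8943, -13.2894,   4.5976]), 'ft_torque': array([-2.8306,  1.3631,  0.0639])}
tip in scene (np.float64(360.81605098570685), np.float64(258.30863854188544)) mark goal (np.float64(360.3742612314203), np.float64(262.12294820444384))
```

View pics/w5.png

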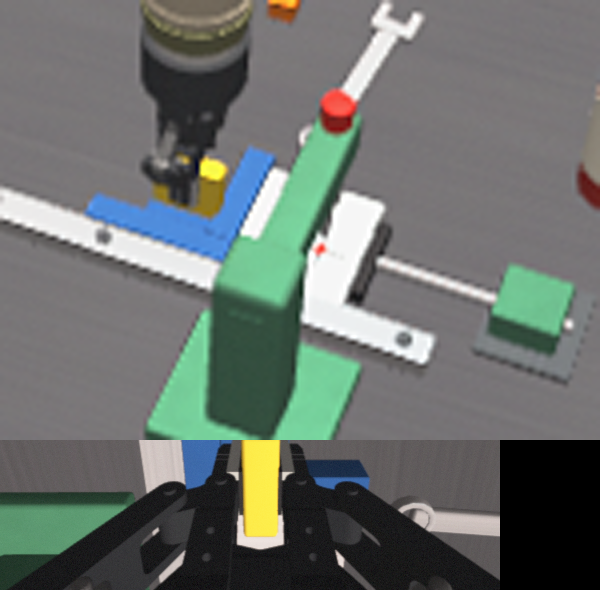

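The scene crop (4x, offset 280,200) shows the square pushing the blank against the pusher, with the spot just visible beside the punch arm at crop (321,250), px (360.3,262.5). I'll check this numerically against the cap for camera bias.

```bash
python3 - <<'E'
from h import *
s=np.load("s5.npz")["s"];cs=calibration("scene");RED=((0,110,90),(8,255,255))
m=mask(s,*RED,(352,255,372,270));u,k=cen(m);print("mark px",u,k,onz(cs,u,.012).round(4));print(s[258:267,355:366].tolist() and m[258:267,354:368]//255)
m=mask(s,*RED,(350,215,375,240));u,k=cen(m);print("cap",u,k,onz(cs,u,.165).round(4))
z=np.load("w5.npz");c=dict(mtx=z["M"],world_from_camera=z["T"]);P=z["p"]
L=cv2.createLineSegmentDetector().detect(cv2.cvtColor(P,cv2.COLOR_RGB2GRAY))[0][:,0]
for l in L:
    if np.hypot(l[2]-l[0],l[3]-l[1])>30 and l[[0,2]].min()>200 and l[[0,2]].max()<300 and l[[1,3]].max()<300:
        a,b=onz(c,l[:2],.02),onz(c,l[2:],.02);print(l.round(1),a[:2].round(4),b[:2].round(4),"yaw",round(float(np.arctan((a[0]-b[0])/(b[1]-a[1]+1e-9))),3))
# right end of pressed leg: expected end y
f=-.037;R=np.array([[np.cos(f),-np.sin(f)],[np.sin(f),np.cos(f)]]);T=np.array([.6065,-.0286])
print("exp leg end",T+R@[.034,-.065],"inner",T+R@[.023,-.03])
E
```

```text
mark px (359.5, 262.0) 4.0 [0.6133 0.0772 0.012 ]
[[0 0 0 0 0 0 0 0 0 0 0 0 0 0]
 [0 0 0 0 0 0 0 0 0 0 0 0 0 0]
 [0 0 0 0 0 0 0 0 0 0 0 0 0 0]
 [0 0 0 0 0 0 1 0 0 0 0 0 0 0]
 [0 0 0 0 0 1 1 0 0 0 0 0 0 0]
 [0 0 0 0 0 1 0 0 0 0 0 0 0 0]
 [0 0 0 0 0 0 0 0 0 0 0 0 0 0]
 [0 0 0 0 0 0 0 0 0 0 0 0 0 0]
 [0 0 0 0 0 0 0 0 0 0 0 0 0 0]]
cap (363.92105263157896, 227.27631578947367) 76.0 [0.6127 0.0783 0.165 ]
[244.7 292.  229.2 137.1] [ 0.6527 -0.0032] [ 0.6496 -0.0946] yaw -0.034
[230.6 137.9 217.5   0.4] [ 0.6489 -0.0942] [ 0.6467 -0.1536] yaw -0.037
[271.2 284.2 280.7 243.7] [ 0.6364 -0.008 ] [ 0.6286 -0.0343] yaw -0.286
[241.9 132.  275.6 131.8] [ 0.6429 -0.0968] [ 0.6261 -0.0962] yaw 1.536
[274.4 136.5 233.1 137. ] [ 0.6269 -0.094 ] [ 0.6476 -0.0946] yaw 1.542
[276.8 211.9 275.4 178.1] [ 0.6292 -0.0536] [ 0.6283 -0.0725] yaw -0.048
[278.  134.3 281.  196.9] [ 0.625 -0.095] [ 0.6262 -0.0621] yaw -0.034
[238.7 130.6 227.2   0.5] [ 0.6444 -0.0976] [ 0.6424 -0.1534] yaw -0.035
[279.  206.9 281.2 250.7] [ 0.6277 -0.0564] [ 0.6287 -0.03  ] yaw -0.037
exp leg end [ 0.63807228 -0.09481323] inner [ 0.62837451 -0.05943027]
```

The square has not slipped in the grip. Tip, cap and pad agree on about 3 mm still to go. I'll advance 3.3 mm and trim the 0.4° tilt from arm compliance so the square lies flat.

>>> {"name": "drive_tool", "arguments": {
  "deltas": [
    [[255,-0.0015,0,0,0.1,-0.2,0],[255,-0.0033,0,0,0.2,-0.4,0],[255,-0.0033,0,0,0.2,-0.4,0],[255,-0.0033,0,0,0.2,-0.4,0],[255,-0.0033,0,0,0.2,-0.4,0],[255,-0.0033,0,0,0.2,-0.4,0]]
  ]
}}

```text
clock: 11.38
tcp_pos: [0.6067, -0.0251, 0.0269]
orientation: [0.0, -0.693, 0.72, 0.0]
wrist_force: [-6.8, -13.7, 3.1]
finger_gap: 0.0152
grip_force: 80.2
```

```bash
python3 - <<'E'
from h import *
s,_=read_camera("scene");c=calibration("wrist");p,d=read_camera("wrist")
S=get_state();print({k:S[k].round(4) for k in("tcp_pos","orientation","wrist_force")})
b=cv2.resize(p,(480,300))
cv2.imwrite("pics/s6.png",np.hstack([cv2.resize(s[235:285,330:400],(700,500),interpolation=cv2.INTER_CUBIC)])[:,:,::-1])
E
```

```text
{'tcp_pos': array([ 0.6066, -0.0251,  0.0269]), 'orientation': array([ 2.000e-04, -6.935e-01,  7.205e-01,  4.000e-04]), 'wrist_force': array([ -6.8324, -12.8354,   4.6194])}
```

View pics/s6.png

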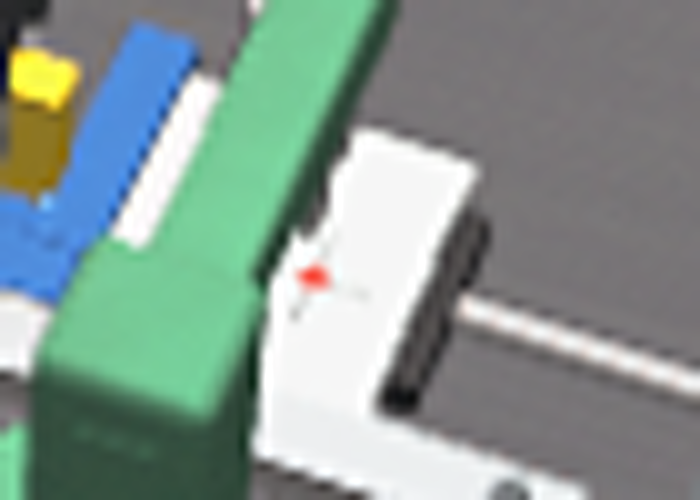

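Scene crop (10x, offset 330,235): the whole red spot is visible at (313,277), directly below the punch cone that ends near (312,235). The square's leg is flush on the blank's right edge and on the fence. One last numeric check.

```bash
python3 - <<'E'
from h import *
cs=calibration("scene")
s=np.mean([read_camera("scene")[0].astype(float) for _ in range(4)],0)
r=s[...,0]-s[...,1:].max(2);w=r[256:268,354:368].clip(15)-15;ys,xs=np.mgrid[256:268,354:368]
u=((w*xs).sum()/w.sum(),(w*ys).sum()/w.sum());print("mark",u,onz(cs,u,.012).round(4))
print(s[248:262,356:366].mean(2).round(0).astype(int))
S=get_state();print(S["tcp_pos"].round(4),S["wrist_force"].round(1))
E
```

```text
mark (np.float64(360.93394495412844), np.float64(262.25211009174313)) [0.6127 0.0814 0.012 ]
[[159 161 160 164 156 115  67  56  80 194]
 [161 161 162 165 142  84  58  62  79 236]
 [162 162 165 159 120  69  55  75 134 245]
 [163 164 166 146  90  59  60 137 235 251]
 [162 165 161 125  71  56  70 212 253 248]
 [162 166 149  94  61  60  76 248 250 247]
 [163 159 130  74  58  72  80 255 249 246]
 [165 150  99  63  60  84 105 255 249 246]
 [162 134  74  55  71  87 156 252 248 246]
 [154 103  62  84  84 107 234 247 247 246]
 [139  75  48 179 130 187 249 237 246 246]
 [108  58  74 250 235 247 229 240 246 246]
 [ 78  47 173 255 252 248 222 246 247 246]
 [ 60  74 233 248 245 204 227 249 247 246]]
[ 0.6067 -0.0251  0.0269] [ -6.3 -12.6   3.9]
```

The scene camera hints at an overshoot of about 3 mm, while dead reckoning says 0. The fence ends (station y +150 and -210) give an independent reference for the punch's y, so I'll use those in both cameras.

```bash
python3 - <<'E'
from h import *
f=-.037;ey=np.array([-np.sin(f),np.cos(f)]);ex=np.array([np.cos(f),np.sin(f)])
s0=np.load("scene0.npz")["p"];cs=calibration("scene");ct=calibration("top");t0=np.load("top0.npz")["p"]
def W(n):
    z=np.load(n+".npz");return dict(mtx=z["M"],world_from_camera=z["T"]),z["p"]
def ends(P,c,axis_pts,n=""):
    # intensity profile along the fence top's middle line beyond its ends
    g=cv2.cvtColor(P,cv2.COLOR_RGB2GRAY).astype(np.float32);T=np.array(c["world_from_camera"]);M=np.array(c["mtx"])
    for name,lo,hi,off in axis_pts:
        for lat in(.0085,.0125,.0165):
            v=np.arange(lo,hi,.0005);X=np.array([.6128,.0797])+np.outer(np.full(len(v),.043+lat),ex)+np.outer(v,ey)
            q=(np.c_[X,np.full(len(v),.018)]-T[:3,3])@T[:3,:3];px=M[0,2]-M[0,0]*q[:,0]/q[:,2];py=M[1,2]+M[1,1]*q[:,1]/q[:,2]
            I=cv2.remap(g,px.astype(np.float32)[None],py.astype(np.float32)[None],cv2.INTER_LINEAR)[0]
            i=np.argmax(np.abs(np.gradient(cv2.GaussianBlur(I[None],(1,1),0)[0])[2:-2]))+2
            h=(I[:4].mean()+I[-4:].mean())/2;k=np.nonzero(np.diff(np.sign(I-h)))[0]
            print(n,name,"expected",off,"edge at",round(v[i],4),"half",v[k].round(4),"px",px[i].round(1),py[i].round(1),I[[0,-1]].round())
L=("left",.085,.115,.1);R=("right",-.28,-.24,-.26)
for n,P,c,a in(("scene",s0,cs,[L,R]),("top",t0,ct,[L,R]),("w1",*W("w1")[::-1],[R]),("w3",*W("w3")[::-1],[L])):ends(P,c,a,n)
c3,_=W("w3");print("tri tip",tri(c3,(202,205.5),cs,(360.0,258.2)))
E
```

```text
scene left expected 0.1 edge at 0.0995 half [0.099] px 387.8 285.5 [224. 119.]
scene left expected 0.1 edge at 0.086 half [0.1] px 382.8 285.0 [167. 118.]
scene left expected 0.1 edge at 0.099 half [0.0995] px 386.8 287.6 [193. 117.]
scene right expected -0.26 edge at -0.26 half [-0.262] px 272.9 245.9 [118. 154.]
scene right expected -0.26 edge at -0.259 half [-0.269  -0.264  -0.2415] px 272.6 246.9 [119. 116.]
scene right expected -0.26 edge at -0.2595 half [-0.266  -0.265  -0.2415] px 271.8 247.8 [120. 112.]
top left expected 0.1 edge at 0.1 half [0.1005] px 212.4 127.3 [179. 108.]
top left expected 0.1 edge at 0.1005 half [0.101] px 212.3 125.9 [159. 108.]
top left expected 0.1 edge at 0.101 half [0.101] px 212.3 124.4 [159. 107.]
top right expected -0.26 edge at -0.262 half [-0.2635] px 343.8 134.8 [109. 154.]
top right expected -0.26 edge at -0.2455 half [-0.267] px 337.8 133.0 [107. 114.]
top right expected -0.26 edge at -0.264 half [-0.265] px 344.7 132.0 [104. 133.]
w1 right expected -0.26 edge at -0.262 half [-0.263] px 469.8 216.8 [ 95. 120.]
w1 right expected -0.26 edge at -0.262 half [-0.265  -0.2635 -0.2465 -0.244  -0.243 ] px 471.4 218.8 [101.  93.]
w1 right expected -0.26 edge at -0.2615 half [-0.279  -0.2775 -0.2745 -0.2725 -0.2675 -0.2665 -0.2635 -0.2455 -0.2445
 -0.2415] px 473.3 220.6 [98. 98.]
w3 left expected 0.1 edge at 0.0985 half [0.099] px 178.7 286.4 [186.  23.]
w3 left expected 0.1 edge at 0.0985 half [0.085 0.099] px 175.2 286.6 [103.  74.]
w3 left expected 0.1 edge at 0.098 half [0.0855 0.0995] px 171.6 286.5 [90. 89.]
tri tip (array([0.61300089, 0.07845904, 0.03031632]), np.float64(0.0022952686409117677))
```

The fence ends place the punch about 1 mm nearer: the tip's y is about 0.0785 in the wrist frame and 0.079 in the scene frame. The spot is therefore about 1.8 mm too far. I'll back off (the spring keeps the blank on the square) and come forward again to end in a push.

>>> {"name": "drive_tool", "arguments": {
  "deltas": [
    [[255,0.0015,0,0,0,0,0],[255,0.003,0,0,0,0,0],[255,0.0036,0,0,0,0,0],[255,0.0036,0,0,0,0,0],[255,0.0025,0,0,0,0,0],[255,0.002,0,0,0,0,0],[255,0.002,0,0,0,0,0],[255,0.002,0,0,0,0,0]]
  ]
}}

```text
clock: 12.68
tcp_pos: [0.6066, -0.0251, 0.0268]
orientation: [0.001, -0.694, 0.72, 0.002]
wrist_force: [-5.5, -7.1, 3.8]
finger_gap: 0.0146
grip_force: 80.3
```

```bash
python3 - <<'E'
from h import *
cs=calibration("scene")
s=np.mean([read_camera("scene")[0].astype(float) for _ in range(4)],0)
r=s[...,0]-s[...,1:].max(2);w=r[256:268,354:368].clip(15)-15;ys,xs=np.mgrid[256:268,354:368]
u=((w*xs).sum()/w.sum(),(w*ys).sum()/w.sum());print("mark",u,w.sum(),onz(cs,u,.012).round(4))
S=get_state();print({k:S[k].round(4) for k in("tcp_pos","orientation","wrist_force")},S["finger_gap"],S["grip_force"])
cv2.imwrite("pics/s7.png",cv2.resize(s[235:285,330:400].astype(np.uint8),(700,500),interpolation=cv2.INTER_CUBIC)[:,:,::-1])
E
```

```text
mark (np.float64(360.9338964377525), np.float64(262.2511935365406)) 680.75 [0.6127 0.0814 0.012 ]
{'tcp_pos': array([ 0.6066, -0.0251,  0.0268]), 'orientation': array([ 0.0015, -0.694 ,  0.72  ,  0.0015]), 'wrist_force': array([-5.4836, -6.378 ,  3.0703])} 0.015374300532472357 80.29528856277466
```

View pics/s7.png

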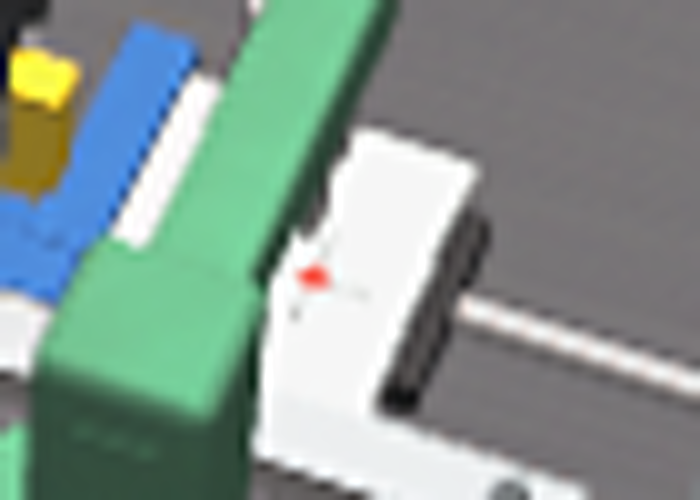

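The spot has not moved: it is still at px (360.9,262.3), and friction with compliance took up the 2 mm. I'll back off further.

>>> {"name": "drive_tool", "arguments": {
  "deltas": [
    [[255,0.002,0,0,0,0,0],[255,0.004,0,0,0,0,0],[255,0.0045,0,0,0,0,0],[255,0.0045,0,0,0,0,0]]
  ]
}}

```text
clock: 13.38
tcp_pos: [0.6065, -0.0256, 0.0271]
orientation: [0.004, -0.695, 0.719, 0.004]
wrist_force: [-5.4, 6.8, 6.4]
finger_gap: 0.0151
grip_force: 80.7
```

>>> {"name": "drive_tool", "arguments": {
  "deltas": [
    [[255,0,0.0005,-0.0005,0,0,0],[255,0,0.001,-0.0008,0,0,0],[255,0,0.001,-0.0008,0,0,0]]
  ]
}}

```text
clock: 13.75
tcp_pos: [0.6065, -0.0281, 0.027]
orientation: [0.003, -0.694, 0.72, 0.002]
wrist_force: [-3.6, 1.5, -1.3]
finger_gap: 0.0154
grip_force: 79.4
```

>>> {"name": "drive_tool", "arguments": {
  "deltas": [
    [[255,-0.0015,-0.0005,0.0002,0,0,0],[255,-0.003,-0.001,0.0003,0,0,0],[255,-0.0045,-0.001,0.0003,0,0,0],[255,-0.0045,-0.001,0.0003,0,0,0],[255,-0.0045,-0.001,0.0003,0,0,0]]
  ]
}}

```text
clock: 14.38
tcp_pos: [0.6066, -0.0278, 0.0269]
orientation: [-0.0, -0.693, 0.721, 0.0]
wrist_force: [-7.8, -11.7, 2.3]
finger_gap: 0.015
grip_force: 79.8
```

```bash
cat > m.py <<'E'
from h import *
cs=calibration("scene")
s=np.mean([read_camera("scene")[0].astype(float) for _ in range(4)],0)
r=s[...,0]-s[...,1:].max(2);w=r[256:268,354:368].clip(15)-15;ys,xs=np.mgrid[256:268,354:368]
u=((w*xs).sum()/w.sum(),(w*ys).sum()/w.sum());print("mark",u,w.sum(),onz(cs,u,.012).round(4))
S=get_state();print({k:S[k].round(4) for k in("tcp_pos","orientation","wrist_force")},S["finger_gap"],S["grip_force"])
E
python3 m.py
```

```text
mark (np.float64(360.04341736694676), np.float64(261.86939775910366)) 714.0 [0.6123 0.0785 0.012 ]
{'tcp_pos': array([ 0.6066, -0.0278,  0.0269]), 'orientation': array([-1.000e-04, -6.933e-01,  7.206e-01,  3.000e-04]), 'wrist_force': array([ -8.0767, -12.6071,   1.2162])} 0.015381611506723996 79.80545282363892
```

The spot now reads y = 0.0785 in the scene frame, between that camera's two tip estimates (0.078 and 0.079). The wrist frame says about 1 mm short, so I'll nudge 0.6 mm.

>>> {"name": "drive_tool", "arguments": {
  "deltas": [
    [[255,-0.0006,0,0,0,0,0],[255,-0.0007,0,0,0,0,0],[255,-0.0007,0,0,0,0,0],[255,-0.0007,0,0,0,0,0]]
  ]
}}

```text
clock: 15.08
tcp_pos: [0.6066, -0.0277, 0.0269]
orientation: [-0.001, -0.693, 0.721, -0.0]
wrist_force: [-8.7, -13.4, 1.6]
finger_gap: 0.015
grip_force: 79.9
```

```bash
python3 m.py
```

```text
mark (np.float64(360.0965379494008), np.float64(261.88848202396804)) 751.0 [0.6123 0.0787 0.012 ]
{'tcp_pos': array([ 0.6066, -0.0278,  0.027 ]), 'orientation': array([-5.000e-04, -6.932e-01,  7.208e-01, -1.000e-04]), 'wrist_force': array([ -9.6137, -13.7829,   1.766 ])} 0.014916428500622832 79.91775870323181
```

>>> {"name": "drive_tool", "arguments": {
  "deltas": [
    [[255,-0.0006,0,0,0,-0.1,0],[255,-0.0009,0,0,0,-0.1,0],[255,-0.0009,0,0,0,-0.1,0],[255,-0.0009,0,0,0,-0.1,0]]
  ]
}}

```text
clock: 15.78
tcp_pos: [0.6066, -0.027, 0.0269]
orientation: [-0.0, -0.693, 0.721, 0.0]
wrist_force: [-8.9, -13.8, 1.8]
finger_gap: 0.0149
grip_force: 79.9
```

```bash
python3 m.py
```

```text
mark (np.float64(360.3796419098143), np.float64(261.94031830238725)) 754.0 [0.6122 0.0795 0.012 ]
{'tcp_pos': array([ 0.6066, -0.027 ,  0.0269]), 'orientation': array([-1.000e-04, -6.931e-01,  7.208e-01,  5.000e-04]), 'wrist_force': array([ -8.7769, -12.734 ,   1.0919])} 0.0151742587654655 79.90758061408997
```

The two cameras now bracket the spot evenly around the tip. The square is level, parallel to the station, and pressed on the fence (9 N) and the blank.

```bash
python3 -c "from workcell import *;print(hand_in())"
```

```text
the job is handed in; nothing more can be done
None
```

I handed the job in at about 16 s, with the blue square still gripped and pressed against the fence and the blank, and the red spot under the punch tip to within about 1–2 mm (the cameras disagree by that much); no move was aimed at the spray can, wrench or hub, though I did not re-check where they stand at the end.

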